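Tip a carving template out of its bin and stand it in the rack

ROBOT

A 6-joint arm with a two-finger parallel gripper is mounted at the origin on the work surface. World frame = base frame: x ahead of the robot, y to its left, z up, the work surface at z = 0. Lengths are in mm, angles in degrees, forces in N, time in s.
With the tool pointing down it reaches from about 300 to 850 mm from the base axis. Payload 4.2 kg.
Tool frame: the origin (TCP) lies at the very end of the fingers, on their centre line; the grasp point (between the pads) lies 19 mm behind it (env.grip_depth is the distance from the TCP to the grasp point, in mm); y points along the fingers, z is the direction in which the jaws open and shut, and the axes are right-handed (so a half turn about y gives the same grasp; the last joint's range is limited). The gripper opens to 91 mm and grips with 3 to 60 N. Pads are 32 mm wide; open, the fingers measure 118 mm over their backs; the gripper's body (76 mm by 178 mm) begins 60 mm behind the grasp point.
Start: joints at [70.531, 18.312, 89.639, -0, 72.044, -1.146], TCP at [180.769, 545.862, 213.976] pointing down, gripper open.
Joint ranges: [-177.97, 177.97], [-48.28, 115.42], [12.27, 149.76], [-77.06, 257.06], [2.81, 150.46], [-146.56, 146.56]. Speed limits (degrees/s): [147.25, 147.25, 180, 180, 180, 180].

INTERFACE

Orientations are given as [roll, pitch, yaw] about the fixed x, y, z axes, in that order (R = Rz(yaw) Ry(pitch) Rx(roll)).
In Python, from workcell import state, imaging, job, env gives the robot as it stands.
- The arm moves only by the shell command python3 -m pendant 'ROWS' [FORCE]. ROWS is JSON, a list of rows, each an object with "delta_pos": the shift along the tool's x, y, z in cm, a list of three; "twist": the turn, a rotation vector about the tool's x, y, z in degrees, a list of three; "grip": the opening in per cent of the stroke, from 0 (shut) to 100 (fully open). In form: [{"delta_pos": [tx, ty, tz], "twist": [wx, wy, wz], "grip": grip}, ...]. A call has exactly 5 rows; each row is the pose to reach, as a shift and turn from the pose commanded when the call began, along the tool's axes at that moment; what a row does not reach only later rows make up. A row lasts 1/10 s, in which the tool goes at most 50 mm and 8.59 degrees, less where a joint would pass 70% of its speed; a pose out of reach is approached as far as the arm can. A call with a gripper value outside its range is refused whole. The fingers move at their own pace and stop on an object; FORCE is the grip in N (left out, the last holds). Time passes only in rows, so rows that repeat a pose let the fingers close, or fill a call up. It gives the time, the measured TCP pose, the force and the opening at its end, in the units of the state.
- state(): the state, without advancing time (a new reading comes with each control period).
- imaging.grab_frame(name): name is "scene" or "top"; returns (picture, depth): 480x640x3 uint8, red, green, blue; 480x640 float32, mm along the optical axis (not along the pixel's ray), 0 where there is no reading.
- imaging.camera_info(name): a dict with "fx", "fy", "cx", "cy" (pixels), "k1" (the pictures are not rectified: a ray, as slopes to the right and down, at radius r is drawn at 1 + k1 r^2 times it, then the intrinsics apply), "R" (3x3) and "t" (3): a world point X has camera coordinates R X + t. Camera axes: x right, y down, z forward; pixel columns grow to the right and rows downward; lengths in mm; the calibration is good to about 2 mm. A picture is of the moment at which its call begins. camera_info takes no time and is no camera call.
- job.job_done(): hands the job in, once; it reports no verdict.
The state is a dict: "time_s": time; "qpos": joint angles; "qvel": joint speeds; "effort": joint torques, N m; "ee_pos": TCP position; "ee_rot": TCP orientation; "force": force on the tool from outside, world axes, zero at the start; "torque": the same for the moment, N m; "gripper_width": finger opening in mm.
Only numpy, scipy, OpenCV 4.12 (cv2) and the standard library are available. Lean on these libraries where they do the work, as an engineer would, in place of code of your own. Each camera call takes 0.05 s, during which the arm holds its last target.

TASK

The orange template lies flat in the deep blue bin, too tight to get hold of. Press the end of it that is nearer the robot down to the stop of the bin's tip-up floor, so that its far edge swings up above the rim and stays there, then take it by that raised edge, draw it out and stand it on end in the slot of the dark wooden rack, no part of its lower end hanging out of the slot. Leave it standing there on its own, and leave the octopus, pin vise, bench block and polishing wheel where they are.

Things in the scene. Friction and masses are not known exactly. Their poses are not given: they have to be found in the camera images.
- bin: Blue open-topped bin, fixed. Origin: on the bench (z = 0), under the middle of the template; +x is the bin's long axis and points back towards the robot (yaw pi, give or take 0.3 rad), z up. Inside it runs from x = -83 to +90 mm and y = -38 to +38 mm; walls 5 mm thick, rim 92 mm above the bench, bottom 6 mm thick.
- tip_floor (a joint): Angle (rad) of the steel tip-up floor in the bin. 0 = level (start); it grows as the near end (bin +x, the robot's side) goes down and the far end (bin -x) comes up; stop at 1.0, where it is fully tipped. Stiff hinge (about 0.2 N m of friction: roughly 6 to 12 N pressed on the template 20 to 35 mm from the hinge, on its near side); it stays at any angle where it is left.
- floor_hinge (a point): Middle of the tip-up floor's hinge line, which runs along the bin's y at bin x = +30 mm, 58 mm above the bench. The floor is 3 mm thick, 60 mm wide, its top 3 mm above this point when level; it reaches 55 mm to the far and 52 mm to the near side, with an 8 mm high lip at the near end that stops the template from sliding down; the template's far 50 mm overhangs it freely.
- template_center (a point): Centre (also in thickness) of the loose orange plastic template, a plate 150 (x) x 64 (y) x 8 mm (z), 0.09 kg, with three round holes; the outer 35 mm at each end are solid. Starts level on the tip-up floor, x along the bin's +x, top 69 mm above the bench, 23 mm below the rim, 4 to 9 mm from side and far walls. Fully tipped it slopes 57 degrees, its far (-x) edge 55 mm above the rim.
- rack: Dark wooden rack, fixed, 80 (x) x 100 (y) x 67 mm high. Origin: centre of its underside on the bench. One straight upright slot runs along its y right through (open at both ends and on top): 22 mm wide in x (x = -11 to +11 mm), 55 mm deep. Turned up to 0.3 rad.
- rack_slot (a point): Centre of the rack's slot floor, 12 mm above the bench, axes as the rack's. A template stood on end here has its centre about 75 mm above this point and may lean up to about 0.25 rad against a wall of the slot.
- octopus: Bystander: pale boxwood octopus carving, about 100 mm across, 69 mm high, loose. Origin at its underside's centre.
- pin_vise: Bystander: pin vise with blue plastic handle, lying, about 125 mm long and 18 mm thick, loose. Origin on the bench under its middle.
- bench_block: Bystander: aluminium bench block 70 x 70 x 40 mm high, loose. Origin at its underside's centre.
- wheel: Bystander: grey rubberized polishing wheel (72 mm across) on an upright steel arbor with a round wooden foot, 65 mm high, loose. Origin at its underside's centre.
- template: The template itself (the same plate): origin at the centre of its underside, axes as for its centre point.
Things that resemble listed ones, but are neither listed nor needed, are in the scene too. Of the things that look like the bin, take the one that is farthest to the robot's right at the start. Of the things shaped like the template, the orange one is meant.

How it is judged:
By the outcome, as a careful person would: the job done as asked, in the order asked, and still so for the second after the job is handed in, with the robot touching nothing.
It also fails if it takes over 64 s, if anything falls off the work surface, if the arm or the gripper's body presses on something with over 40 N, if the wrist force passes 120 N, or if a joint passes its speed limit or range.

## Working session

There is one attempt and no reset: what is moved stays moved. The work goes in short steps, Python scripts to look and compute and a shell command to move; the robot and the scene stay as the last step left them, time stands still between calls to the robot, and variables do not carry over. Pictures are saved under pics/ and viewed, and the job is handed in when it is done.

```bash
ls; mkdir -p pics; python3 - <<'E'
from workcell import state, imaging, job, env
import cv2, numpy as np
for n in("scene","top"):
    p,d=imaging.grab_frame(n); cv2.imwrite(f"pics/{n}0.png",p[:,:,::-1]); np.save(f"{n}0.npy",d); np.save(f"{n}0p.npy",p)
    i=imaging.camera_info(n); print(n,i)
print(state())
E
```

```text
pics
scene {'fx': 587.7038327854618, 'fy': 587.7038327854618, 'cx': 315.95898688316913, 'cy': 236.4018899003865, 'k1': -0.06740042052244234, 'R': array([[ 0.5152181 ,  0.85694699, -0.0138623 ],
       [ 0.68659346, -0.42236999, -0.59177108],
       [-0.51297146,  0.2953734 , -0.80598687]]), 't': array([-278.67126505, -335.5054512 , 1703.92052294])}
top {'fx': 564.2669587748677, 'fy': 564.2669587748677, 'cx': 319.87868804388455, 'cy': 244.20609546302146, 'k1': -0.11359117435234503, 'R': array([[ 0.01860815, -0.99981179,  0.0054889 ],
       [-0.99052261, -0.01918191, -0.13600375],
       [ 0.13608344, -0.0029061 , -0.99069312]]), 't': array([ -21.96318933,  541.90102188, 1179.19406955])}
{'time_s': 0.1, 'qpos': array([ 7.05307571e+01,  1.83491357e+01,  8.96991432e+01, -2.96796684e-04,
        7.20438924e+01, -1.14629390e+00]), 'qvel': array([ 0.0965482 , -0.06648881, -0.07618856,  0.06962272,  0.01995585,
        0.06898404]), 'effort': array([ 1.16077594e-03, -4.13337636e+01, -2.32511687e+01,  7.30623049e-02,
        4.22214798e-02, -5.84295594e-05]), 'ee_pos': array([180.61941653, 545.42338046, 213.19459714]), 'ee_rot': array([-9.00921585e+01,  1.56177343e-03, -1.83228585e+01]), 'force': array([-0.85992765,  0.83151506, -0.24101246]), 'torque': array([ 0.06241451, -0.01177434,  0.04464032]), 'gripper_width': 91.21593569698314}
```

View pics/scene0.png

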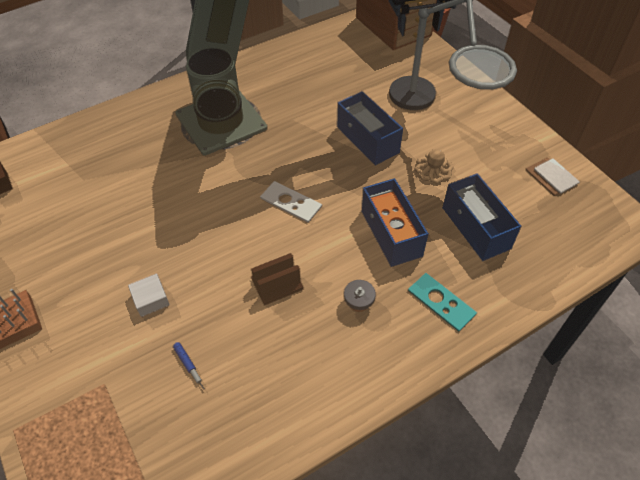

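View pics/top0.png

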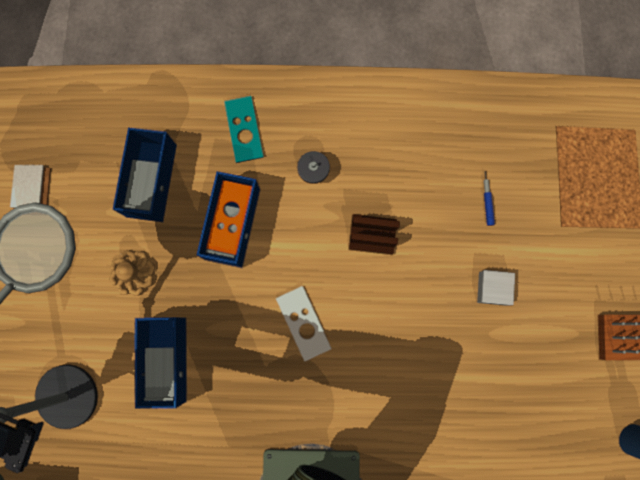

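The top view shows three bins; the rightmost, at about (230,218), holds the orange plate. The rack is at (374,234), the wheel at (313,167), the octopus at (132,272), the block at (497,287) and the pin vise at (489,200).

```bash
cat > h.py <<'E'
from workcell import state, imaging, job, env
import cv2, numpy as np
from scipy.spatial.transform import Rotation as Ro
def cloud(n,d):
    i=imaging.camera_info(n); K=np.array([[i['fx'],0,i['cx']],[0,i['fy'],i['cy']],[0,0,1.]])
    v,u=np.mgrid[:480,:640]
    s=cv2.undistortPoints(np.stack([u,v],-1).reshape(-1,1,2).astype(np.float64),K,np.array([i['k1'],0,0,0,0])).reshape(480,640,2)
    c=np.dstack([s,np.ones((480,640))])*d[...,None]
    return (c-i['t'])@i['R']
def proj(n,X):
    i=imaging.camera_info(n);K=np.array([[i['fx'],0,i['cx']],[0,i['fy'],i['cy']],[0,0,1.]])
    return cv2.projectPoints(np.atleast_2d(np.float64(X)),cv2.Rodrigues(i['R'])[0],i['t'],K,np.array([i['k1'],0,0,0,0]))[0].reshape(-1,2)
def rect(P):
    (c,s,a)=cv2.minAreaRect(P[:,:2].astype(np.float32)); b=cv2.boxPoints((c,s,a)); return np.round(c,1),np.round(s,1),round(a,2),np.round(b,1)
def show(n,name,scale=1,crop=None):
    p,d=imaging.grab_frame(n); q=p[:,:,::-1]
    if crop: x0,y0,x1,y1=crop; q=q[y0:y1,x0:x1]
    cv2.imwrite(f"pics/{name}.png",cv2.resize(q,None,fx=scale,fy=scale)); return p,d,cloud(n,d)
E
python3 - <<'E'
from h import *
for n in("scene","top"):
    p=np.load(n+"0p.npy").astype(int); W=cloud(n,np.load(n+"0.npy")); r,g,b=p[...,0],p[...,1],p[...,2]
    z=W[...,2]
    o=(r>150)&(g<130)&(b<80)&(z>55)&(z<82); 
    vv,uu=np.nonzero(o); print(n,'orange',o.sum(),uu.min(),uu.max(),vv.min(),vv.max())
    bx=(slice(150,290),slice(180,280)) if n=='top' else (slice(170,270),slice(350,435))
    m=np.zeros_like(o); m[bx]=1
    P=W[o&m]; print(rect(P),np.median(P[:,2]), P.std(0))
    rim=m&(np.abs(z-92)<5); print('rim',rim.sum(),rect(W[rim]),np.median(W[rim][:,2]))
    bx=(slice(200,265),slice(335,415)) if n=='top' else (slice(245,310),slice(245,310))
    m=np.zeros_like(o); m[bx]=1
    k=m&(np.abs(z-67)<5);print('rack',k.sum(),rect(W[k]),np.median(W[k][:,2]))
    k=m&(z<50)&(r<70)&(z>5);print('slot',k.sum(), rect(W[k]) if k.sum()>4 else '')
E
```

```text
scene orange 870 371 416 192 241
(array([592.3, 187.4]), array([ 59.7, 146.1]), 79.28, array([[515. , 171.7],
       [658.5, 144.5],
       [669.6, 203.2],
       [526.1, 230.4]], dtype=float32)) 69.69524920709333 [44.03505391 18.73097792  2.29643357]
rim 521 (array([591.2, 185.5]), array([ 89.2, 188.2]), 79.65, array([[490.6, 158.6],
       [675.7, 124.8],
       [691.8, 212.5],
       [506.6, 246.3]], dtype=float32)) 91.66507491363657
rack 524 (array([ 573.5, -126.7]), array([99.5, 55.6]), 86.06, array([[ 542.3, -174.4],
       [ 597.8, -178.3],
       [ 604.6,  -78.9],
       [ 549.1,  -75.1]], dtype=float32)) 67.1555842678529
slot 844 (array([ 581.2, -127.7]), array([97.8, 68.6]), 84.87, array([[ 542.7, -173.3],
       [ 611. , -179.5],
       [ 619.7,  -82.1],
       [ 551.4,  -76. ]], dtype=float32))
top orange 1673 116 250 181 279
(array([593. , 180.3]), array([ 60.7, 150.1]), 79.39, array([[513.6, 164.3],
       [661.2, 136.6],
       [672.3, 196.3],
       [524.8, 224. ]], dtype=float32)) 68.75448541503638 [45.47782282 19.75862351  2.33509517]
rim 664 (array([588.9, 184. ]), array([ 88.1, 184.2]), 79.17, array([[490.1, 158.1],
       [671.1, 123.4],
       [687.6, 210. ],
       [506.7, 244.6]], dtype=float32)) 91.37687237555392
rack 609 (array([ 571., -127.]), array([100.3,  51.2]), 84.24, array([[ 540.5, -174.3],
       [ 591.4, -179.5],
       [ 601.5,  -79.7],
       [ 550.6,  -74.6]], dtype=float32)) 66.64216452486862
slot 874 (array([ 571.6, -127.9]), array([101.5,  79.5]), 84.83, array([[ 527.5, -174.8],
       [ 606.6, -182. ],
       [ 615.7,  -80.9],
       [ 536.6,  -73.8]], dtype=float32))
```

```bash
python3 - <<'E'
import cv2
a=cv2.imread('pics/top0.png')
cv2.imwrite('pics/t1.png',cv2.resize(a[150:300,180:430],None,fx=3.2,fy=3.2,interpolation=cv2.INTER_CUBIC))
E
```

```text
(no output)
```

View pics/t1.png

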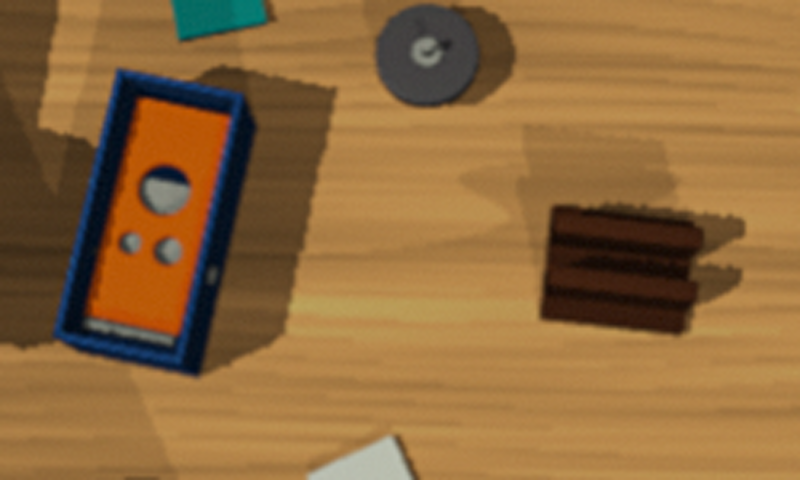

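```bash
python3 - <<'E'
from h import *
a=np.radians(-5); ex=np.array([np.cos(a),np.sin(a)]); ey=np.array([-ex[1],ex[0]])
c=np.array([572.,-127])
for n in("scene","top"):
    W=cloud(n,np.load(n+"0.npy")).reshape(-1,3); q=W[:,:2]-c; x=q@ex;y=q@ey
    for lo,hi in((-40,-15),(-15,15),(15,40)):
      s=(y>lo)&(y<hi)&(abs(x)<50)
      print(n,lo,[(k,int(np.max(W[s&(x>=k)&(x<k+4),2])) if (s&(x>=k)&(x<k+4)).any() else None, int(np.median(W[s&(x>=k)&(x<k+4),2])) if (s&(x>=k)&(x<k+4)).any() else None) for k in range(-48,48,4)])
# bin cross
a=np.radians(169.3); ex=np.array([np.cos(a),np.sin(a)]); ey=np.array([-ex[1],ex[0]])
for n in("scene","top"):
    W=cloud(n,np.load(n+"0.npy")).reshape(-1,3); q=W[:,:2]-[592.8,184]; x=q@ex;y=q@ey
    k=(abs(W[:,2]-92)<4)&(abs(x)<120)&(abs(y)<60); print(n,np.percentile(x[k],[1,99]),np.percentile(y[k],[1,99]))
E
```

```text
scene -40 [(-48, None, None), (-44, None, None), (-40, None, None), (-36, None, None), (-32, None, None), (-28, 64, 62), (-24, 71, 67), (-20, 71, 67), (-16, 69, 60), (-12, 72, 51), (-8, 61, 56), (-4, None, None), (0, None, None), (4, None, None), (8, 65, 65), (12, 68, 67), (16, 73, 66), (20, 72, 65), (24, 70, 39), (28, 69, 16), (32, 17, 13), (36, 17, 12), (40, 15, 6), (44, 4, 0)]
scene -15 [(-48, None, None), (-44, None, None), (-40, None, None), (-36, None, None), (-32, None, None), (-28, 62, 62), (-24, 69, 67), (-20, 72, 67), (-16, 72, 60), (-12, 73, 51), (-8, 63, 53), (-4, None, None), (0, None, None), (4, None, None), (8, 64, 64), (12, 70, 67), (16, 71, 67), (20, 71, 64), (24, 68, 39), (28, 74, 14), (32, 15, 12), (36, 15, 11), (40, 18, 4), (44, 5, 1)]
scene 15 [(-48, None, None), (-44, None, None), (-40, None, None), (-36, None, None), (-32, None, None), (-28, 62, 62), (-24, 71, 66), (-20, 71, 67), (-16, 70, 65), (-12, 71, 50), (-8, 67, 57), (-4, None, None), (0, None, None), (4, None, None), (8, 65, 65), (12, 69, 67), (16, 71, 67), (20, 72, 66), (24, 73, 41), (28, 67, 15), (32, 
[... 534 characters left out ...]
6, 71, 65), (-12, None, None), (-8, None, None), (-4, 20, 11), (0, 17, 11), (4, 16, 11), (8, 70, 40), (12, 68, 66), (16, 71, 65), (20, 71, 67), (24, 64, 63), (28, None, None), (32, 15, 14), (36, 16, 9), (40, 3, 0), (44, 3, 0)]
top 15 [(-48, 4, 0), (-44, 13, 1), (-40, 16, 12), (-36, 17, 11), (-32, 15, 11), (-28, 69, 41), (-24, 70, 66), (-20, 69, 67), (-16, 69, 66), (-12, 61, 61), (-8, None, None), (-4, 18, 12), (0, 16, 10), (4, 15, 11), (8, 69, 37), (12, 70, 65), (16, 73, 66), (20, 70, 66), (24, 63, 63), (28, None, None), (32, 15, 11), (36, 16, 12), (40, 1, 0), (44, 3, 0)]
scene [-91.12729021  93.99047521] [-44.70968829  42.47517488]
top [-87.30666717  95.65750916] [-42.87574666  44.4762117 ]
```

```bash
python3 - <<'E'
from h import *
H={}
for n in("scene","top"):
    W=cloud(n,np.load(n+"0.npy")); p=np.load(n+"0.npy")
    k=(W[...,2]>120)&(p>0)&(W[...,0]>80)&(W[...,0]<900)
    for P in W[k]:
        key=(int(P[0]//50*50),int(P[1]//50*50)); H.setdefault(key,[]).append(P[2])
for k in sorted(H): print(k,len(H[k]),int(min(H[k])),int(max(H[k])))
print(proj("top",[[180,545,214]]),proj("scene",[[180,545,214]]))
E
```

```text
(50, -100) 10 121 189
(50, -50) 608 120 204
(50, 0) 385 120 200
(100, -50) 1 145 145
(100, 0) 81 120 182
(100, 450) 455 218 339
(100, 500) 28 219 337
(150, 350) 18 562 574
(150, 400) 18 317 335
(150, 450) 1481 214 361
(150, 500) 318 120 344
(150, 550) 51 215 298
(150, 600) 2 208 284
(200, 450) 34 296 319
(200, 500) 828 120 325
(200, 550) 230 215 328
(200, 600) 12 295 314
(200, 1200) 7 120 122
(250, 550) 105 315 354
(250, 1200) 88 120 154
(250, 1250) 1 133 133
(300, 550) 91 347 365
(300, 1200) 211 120 177
(300, 1250) 3 133 160
(350, 500) 109 331 355
(350, 550) 25 342 359
(350, 1200) 284 120 200
(350, 1250) 31 120 180
(400, 400) 365 316 331
(400, 450) 799 317 331
(400, 500) 536 319 344
(450, 350) 2 322 323
(450, 400) 1085 315 333
(450, 450) 1101 317 328
(450, 500) 848 315 332
(450, 550) 10 324 329
(500, 400) 918 313 332
(500, 450) 1100 317 329
(500, 500) 862 318 331
(500, 550) 4 322 329
(550, 400) 80 318 331
(550, 450) 371 314 331
(550, 500) 87 319 330
[[ 15.03969698 419.87042361]] [[417.03975758  29.70699446]]
```

```bash
python3 - <<'E'
import cv2
a=cv2.imread('pics/top0.png');b=cv2.imread('pics/scene0.png')
cv2.imwrite('pics/t2.png',cv2.hconcat([cv2.resize(a[180:480,0:200],(400,600)),cv2.resize(b[0:200,330:530],(400,600))[:, :400]]))
E
```

```text
(no output)
```

View pics/t2.png

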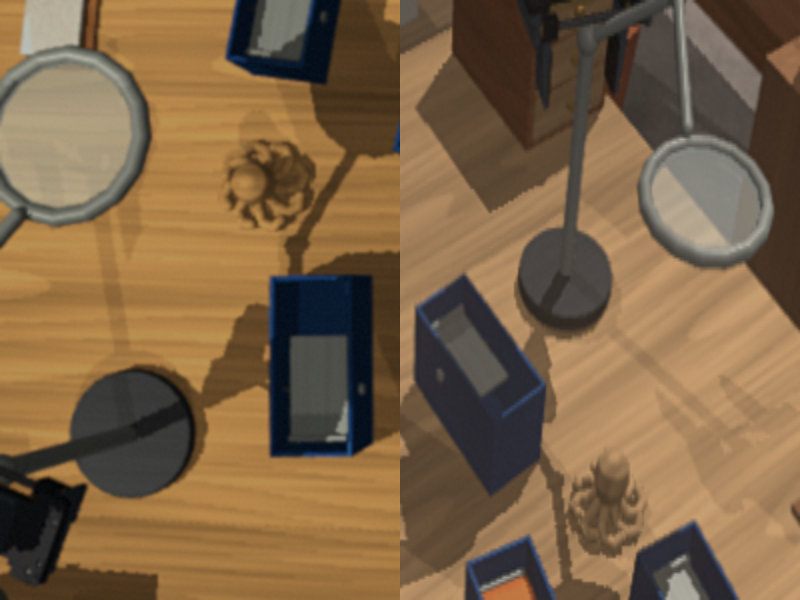

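```bash
python3 - <<'E'
from h import *
W=cloud("top",np.load("top0.npy")); print(W[396,66],W[400,45],W[405,25],W[408,10],W[412,2])
for v in range(385,425,3): print(v,[tuple(int(x) for x in W[v,u]) for u in range(2,100,12)])
W=cloud("scene",np.load("scene0.npy")); print('scene')
for v in range(3,110,8): print(v,[(u,)+tuple(int(x) for x in W[v,u]) for u in range(396,450,6)])
E
```

```text
[202.35283879 529.49889547  29.39419782] [205.69595454 531.76271412 122.98151222] [207.01995057 530.85568099 205.77027672] [207.93353429 534.27756888 253.74041019] [206.7497065  527.84803878 291.85790213]
385 [(214, 695, 0), (216, 665, 2), (217, 637, 0), (221, 599, 20), (222, 573, 15), (224, 544, 18), (225, 516, 19), (226, 490, 17), (225, 470, 0)]
388 [(207, 695, -1), (209, 665, 1), (210, 637, 0), (214, 599, 19), (215, 573, 15), (217, 543, 20), (218, 516, 19), (220, 489, 20), (219, 469, 1)]
391 [(200, 696, -3), (202, 666, -1), (204, 636, 0), (208, 598, 19), (210, 570, 20), (210, 544, 17), (212, 516, 18), (213, 490, 15), (212, 469, 0)]
394 [(194, 694, 0), (195, 666, -1), (197, 637, -1), (201, 599, 17), (203, 569, 22), (207, 535, 35), (205, 516, 18), (207, 489, 17), (205, 469, 0)]
397 [(187, 695, -2), (188, 667, -5), (190, 637, -1), (194, 600, 14), (207, 537, 89), (202, 531, 45), (199, 515, 19), (200, 488, 19), (200, 466, 6)]
400 [(180, 695, -2), (182, 665, 0), (184, 637, -3), (208, 534, 148), (203, 529, 106), (196, 529, 48), (193, 514, 21), (194, 487, 20), (192, 468, 0)]
403 [(174, 69
[... 3166 characters left out ...]
2), (414, 209, 535, 53), (420, 185, 581, 17), (426, 198, 593, 21), (432, 187, 629, -1), (438, 198, 643, 0), (444, 208, 659, 0)]
91 [(396, 178, 497, 18), (402, 192, 508, 23), (408, 200, 524, 22), (414, 217, 532, 30), (420, 222, 551, 26), (426, 228, 570, 22), (432, 235, 587, 19), (438, 225, 622, -2), (444, 238, 634, 1)]
99 [(396, 210, 473, 21), (402, 213, 494, 14), (408, 228, 504, 20), (414, 236, 519, 20), (420, 245, 535, 19), (426, 256, 549, 21), (432, 263, 566, 18), (438, 253, 600, -3), (444, 267, 611, 1)]
107 [(396, 223, 466, 3), (402, 235, 478, 6), (408, 247, 491, 9), (414, 257, 505, 11), (420, 272, 515, 17), (426, 274, 537, 9), (432, 277, 557, 2), (438, 283, 576, -1), (444, 290, 593, -4)]
```

```bash
cat >> h.py <<'E'
def go(pos,rpy=None):
    s=state(); R=Ro.from_euler('xyz',s['ee_rot'],degrees=True); d=R.inv().apply(np.array(pos)-s['ee_pos'])/10
    t=(R.inv()*Ro.from_euler('xyz',rpy,degrees=True)).as_rotvec(degrees=True) if rpy is not None else np.zeros(3)
    print('delta',np.round(d,2),'twist',np.round(t,1), 'now',np.round(s['ee_pos'],1),np.round(s['ee_rot'],1),'q',np.round(s['qpos']),'F',np.round(s['force'],1),'t',s['time_s'],'w',round(s['gripper_width'],1))
E
python3 -m pendant '[{"delta_pos":[-1.5,0,0],"twist":[0,0,0],"grip":100},{"delta_pos":[-3.5,0,0],"twist":[0,0,0],"grip":100},{"delta_pos":[-6,0,0],"twist":[0,0,0],"grip":100},{"delta_pos":[-8.5,0,0],"twist":[0,0,0],"grip":100},{"delta_pos":[-10,0,0],"twist":[0,0,0],"grip":100}]' 40
python3 -c "
from h import *
go([30,410,214],[-90,0,-10.7])"
```

```text
time_s: 0.6
ee_pos: [83.4, 577.7, 213.7]
ee_rot: [-90.0, 0.0, -18.2]
force: [0.5, 0.1, -0.8]
gripper_width: 91.2
delta [  0.18  -0.02 -17.6 ] twist [ 0.  -7.5 -0. ] now [ 83.4 577.7 213.7] [-90.    0.  -18.2] q [81. 19. 88.  0. 72.  9.] F [ 0.5  0.1 -0.8] t 0.6 w 91.2
```

```bash
python3 -m pendant '[{"delta_pos":[0,0,-4],"twist":[0,0,0],"grip":100},{"delta_pos":[0,0,-8],"twist":[0,0,0],"grip":0},{"delta_pos":[0,0,-12],"twist":[0,0,0],"grip":0},{"delta_pos":[0,0,-16],"twist":[0,0,0],"grip":0},{"delta_pos":[0,0,-18],"twist":[0,0,0],"grip":0}]' 40
python3 -c "
from h import *
go([240,330,214],[-90,0,-18])
go([400,240,200],[-90,0,-10.7])
go([526.5,196.6,200],[-90,0,-10.7])"
```

```text
time_s: 1.1
ee_pos: [28.1, 403.1, 213.8]
ee_rot: [-90.1, -0.0, -18.3]
force: [-0.7, 0.2, 0.2]
gripper_width: 62.0
delta [ 2.241e+01 -2.000e-02 -2.900e-01] twist [ 0.1 -0.3  0. ] now [ 28.1 403.1 213.8] [-90.1  -0.  -18.3] q [ 84.   3. 110.   0.  68.  13.] F [-0.7  0.2  0.2] t 1.1 w 62.0
delta [40.43  1.39 -3.82] twist [ 0.1 -7.6  0. ] now [ 28.1 403.1 213.8] [-90.1  -0.  -18.3] q [ 84.   3. 110.   0.  68.  13.] F [-0.7  0.2  0.2] t 1.1 w 62.0
delta [53.8   1.4  -3.97] twist [ 0.1 -7.6  0. ] now [ 28.1 403.1 213.8] [-90.1  -0.  -18.3] q [ 84.   3. 110.   0.  68.  13.] F [-0.7  0.2  0.2] t 1.1 w 62.0
```

```bash
python3 -m pendant '[{"delta_pos":[4.5,0,0],"twist":[0,0,0],"grip":0},{"delta_pos":[9,0,0],"twist":[0,0,0],"grip":0},{"delta_pos":[13.5,0,0],"twist":[0,0,0],"grip":0},{"delta_pos":[18,0,0],"twist":[0,0,0],"grip":0},{"delta_pos":[22.4,0,0],"twist":[0,0,0],"grip":0}]' 40
python3 -m pendant '[{"delta_pos":[4.5,0,-0.5],"twist":[0,-1,0],"grip":0},{"delta_pos":[9,0,-1],"twist":[0,-2,0],"grip":0},{"delta_pos":[13.5,0,-2],"twist":[0,-4,0],"grip":0},{"delta_pos":[18,0,-3],"twist":[0,-6,0],"grip":0},{"delta_pos":[22,0,-3.5],"twist":[0,-7.6,0],"grip":0}]'
python3 -c "
from h import *
go([526.5,196.6,140],[-90,0,-10.7])"
```

```text
time_s: 1.6
ee_pos: [243.2, 335.3, 214.2]
ee_rot: [-90.0, -0.0, -18.3]
force: [0.8, 1.3, -0.0]
gripper_width: 21.9
time_s: 2.1
ee_pos: [441.2, 232.3, 214.0]
ee_rot: [-90.0, -0.0, -10.7]
force: [-0.3, 0.6, 1.0]
gripper_width: 0.2
delta [ 9.05  7.4  -1.92] twist [-0. -0.  0.] now [441.2 232.3 214. ] [-90.   -0.  -10.7] q [ 26.  11.  99.  -0.  69. -53.] F [-0.3  0.6  1. ] t 2.1 w 0.2
```

```bash
python3 -m pendant '[{"delta_pos":[3,1.5,-0.5],"twist":[0,0,0],"grip":0},{"delta_pos":[6,3,-1.2],"twist":[0,0,0],"grip":0},{"delta_pos":[8,5,-1.8],"twist":[0,0,0],"grip":0},{"delta_pos":[9,7.2,-1.9],"twist":[0,0,0],"grip":0},{"delta_pos":[9,7.2,-1.9],"twist":[0,0,0],"grip":0}]'
python3 -c "
from h import *
p,d,W=show('top','t3',3,(150,130,400,320))
go([526.5,196.6,75],[-90,0,-10.7])"
```

```text
time_s: 2.6
ee_pos: [523.6, 197.3, 138.9]
ee_rot: [-90.2, 0.3, -10.8]
force: [-0.6, 0.6, -0.5]
gripper_width: 0.4
delta [ 0.32  6.56 -0.07] twist [ 0.1 -0.1 -0.2] now [523.8 198.  140.6] [-90.1   0.2 -10.8] q [ 20.  20.  98.   0.  62. -60.] F [-0.1  0.1  0.4] t 2.65 w 0.4
```

View pics/t3.png

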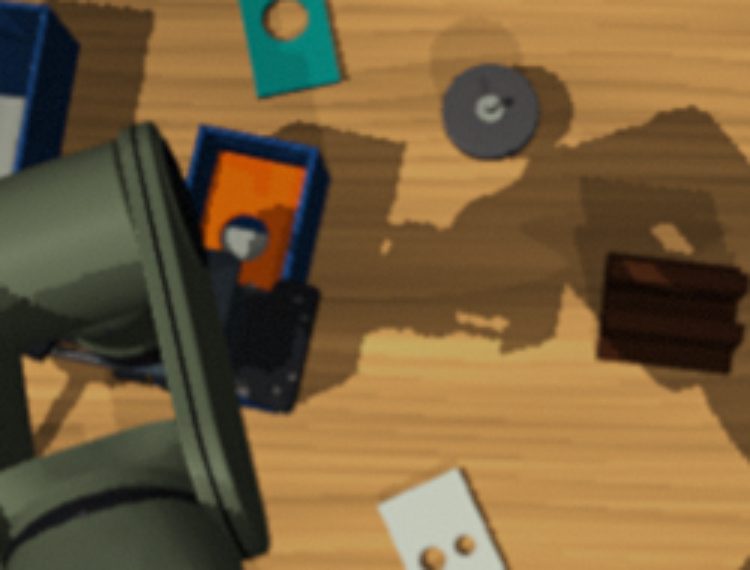

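The gripper is over the near part of the bin, at about (265,340) in the crop, and the plate's far part is still free. I'll descend and press.

```bash
python3 -m pendant '[{"delta_pos":[0.2,1.5,0],"twist":[0,0,0],"grip":0},{"delta_pos":[0.2,3,0],"twist":[0,0,0],"grip":0},{"delta_pos":[0.2,4.5,0],"twist":[0,0,0],"grip":0},{"delta_pos":[0.2,6,0],"twist":[0,0,0],"grip":0},{"delta_pos":[0.2,6.6,0],"twist":[0,0,0],"grip":0}]'
python3 -c "
from h import *
go([526.5,196.6,55],[-90,0,-10.7])"
python3 -m pendant '[{"delta_pos":[0,0.4,0],"twist":[0,0,0],"grip":0},{"delta_pos":[0,0.8,0],"twist":[0,0,0],"grip":0},{"delta_pos":[0,1.2,0],"twist":[0,0,0],"grip":0},{"delta_pos":[0,1.4,0],"twist":[0,0,0],"grip":0},{"delta_pos":[0,1.5,0],"twist":[0,0,0],"grip":0}]'
```

```text
time_s: 3.15
ee_pos: [525.7, 198.5, 76.2]
ee_rot: [-90.0, 0.0, -10.7]
force: [-0.8, -0.3, 0.4]
gripper_width: 0.8
delta [ 0.11  2.12 -0.17] twist [-0.  0. -0.] now [525.7 198.5  76.2] [-90.    0.  -10.7] q [ 20.  24. 102.   0.  53. -60.] F [-0.8 -0.3  0.4] t 3.15 w 0.8
time_s: 3.65
ee_pos: [525.2, 198.8, 62.8]
ee_rot: [-89.9, 0.1, -10.8]
force: [-8.1, 2.4, 10.8]
gripper_width: 0.1
```

```bash
python3 -m pendant '[{"delta_pos":[0,0.3,0],"twist":[0,0,0],"grip":0},{"delta_pos":[0,0.6,0],"twist":[0,0,0],"grip":0},{"delta_pos":[0,0.9,0],"twist":[0,0,0],"grip":0},{"delta_pos":[0,1.2,0],"twist":[0,0,0],"grip":0},{"delta_pos":[0,1.2,0],"twist":[0,0,0],"grip":0}]'
python3 -c "
from h import *
p,d,W=show('scene','s3',4,(330,140,480,280))
go([526.5,196.6,42],[-90,0,-10.7])"
```

```text
time_s: 4.15
ee_pos: [525.5, 198.6, 50.2]
ee_rot: [-89.9, 0.1, -10.8]
force: [-5.0, 0.9, 6.3]
gripper_width: 0.4
delta [ 0.14  0.82 -0.18] twist [-0.1 -0.1 -0.1] now [525.5 198.6  50.2] [-89.9   0.1 -10.8] q [ 19.  26. 104.   0.  50. -60.] F [-4.7  2.1  5.9] t 4.2 w 0.2
```

View pics/s3.png

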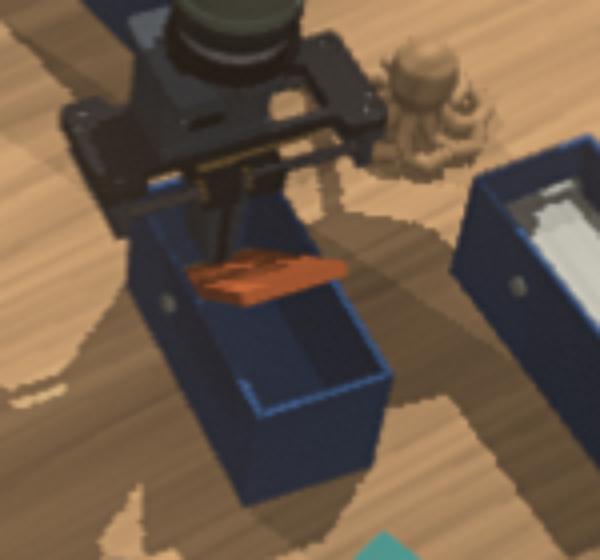

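The plate's far edge is rising past the rim, at about (345,268). I'll continue down to the stop.

```bash
python3 -m pendant '[{"delta_pos":[0.05,0.25,0],"twist":[0,0,0],"grip":0},{"delta_pos":[0.05,0.5,0],"twist":[0,0,0],"grip":0},{"delta_pos":[0.05,0.7,0],"twist":[0,0,0],"grip":0},{"delta_pos":[0.05,0.7,0],"twist":[0,0,0],"grip":0},{"delta_pos":[0.05,0.7,0],"twist":[0,0,0],"grip":0}]'
python3 -m pendant '[{"delta_pos":[0,0.1,0],"twist":[0,0,0],"grip":0},{"delta_pos":[0,0.2,0],"twist":[0,0,0],"grip":0},{"delta_pos":[0,0.3,0],"twist":[0,0,0],"grip":0},{"delta_pos":[0,0.3,0],"twist":[0,0,0],"grip":0},{"delta_pos":[0,0.3,0],"twist":[0,0,0],"grip":0}]'
```

```text
time_s: 4.7
ee_pos: [526.2, 198.4, 43.7]
ee_rot: [-89.9, 0.1, -10.8]
force: [-5.6, 1.2, 7.6]
gripper_width: 0.6
time_s: 5.2
ee_pos: [526.3, 198.6, 42.7]
ee_rot: [-89.9, 0.0, -10.8]
force: [-9.1, -0.9, 20.9]
gripper_width: 0.6
```

```bash
python3 -m pendant '[{"delta_pos":[0,0.1,0],"twist":[0,0,0],"grip":0},{"delta_pos":[0,0.2,0],"twist":[0,0,0],"grip":0},{"delta_pos":[0,0.2,0],"twist":[0,0,0],"grip":0},{"delta_pos":[0,0.2,0],"twist":[0,0,0],"grip":0},{"delta_pos":[0,0.2,0],"twist":[0,0,0],"grip":0}]'
python3 -m pendant '[{"delta_pos":[0,-2,0],"twist":[0,0,0],"grip":0},{"delta_pos":[0,-5,0],"twist":[0,0,0],"grip":0},{"delta_pos":[0,-9,0],"twist":[0,0,0],"grip":0},{"delta_pos":[0,-13,0],"twist":[0,0,0],"grip":0},{"delta_pos":[0,-17,0],"twist":[0,0,0],"grip":0}]'
python3 - <<'E'
from h import *
go([0,0,0])
A=np.radians(169.3); ex=np.array([np.cos(A),np.sin(A)]); ey=np.array([-ex[1],ex[0]])
for n in("scene","top"):
    p,d,W=show(n,n+'4'); p=p.astype(int);r,g,b=p[...,0],p[...,1],p[...,2]
    o=(r>130)&(g<130)&(b<80)&(g<.55*r)&(W[...,2]>20)
    q=W[...,:2]-[593.4,184]; x=q@ex;y=q@ey;z=W[...,2]
    o&=(abs(x)<110)&(abs(y)<60)
    X=np.c_[x[o],z[o]]; print(n,o.sum(),'x',np.percentile(X[:,0],[1,50,99]),'z',np.percentile(X[:,1],[1,99]),'y',np.percentile(y[o],[1,99]))
    k=X[:,1]>60
    f=np.polyfit(X[:,0],X[:,1],1); print('slope',f,np.degrees(np.arctan(f[0])))
E
```

```text
time_s: 5.7
ee_pos: [526.4, 198.6, 42.3]
ee_rot: [-89.9, -0.0, -10.8]
force: [-11.8, -1.2, 31.2]
gripper_width: 0.6
time_s: 6.2
ee_pos: [527.0, 197.8, 209.4]
ee_rot: [-90.0, -0.1, -10.7]
force: [0.5, 0.3, -0.5]
gripper_width: 0.5
delta [-48.13  20.85 -29.26] twist [0. 0. 0.] now [527.  197.8 209.4] [-90.   -0.1 -10.7] q [ 19.  17.  92.   0.  71. -60.] F [ 0.5  0.3 -0.5] t 6.2 w 0.5
scene 68 x [-24.73193325 -20.50095781 -15.65831785] z [141.82430924 153.66587127] y [-29.29019108  28.66578025]
slope [ -0.43302272 140.24199635] -23.413707720739485
top 125 x [-21.43631849 -12.70043415  25.760879  ] z [120.45926287 328.53165593] y [-28.27258157  40.21688144]
slope [  1.05138936 153.89144714] 46.435016563577236
```

View pics/scene4.png

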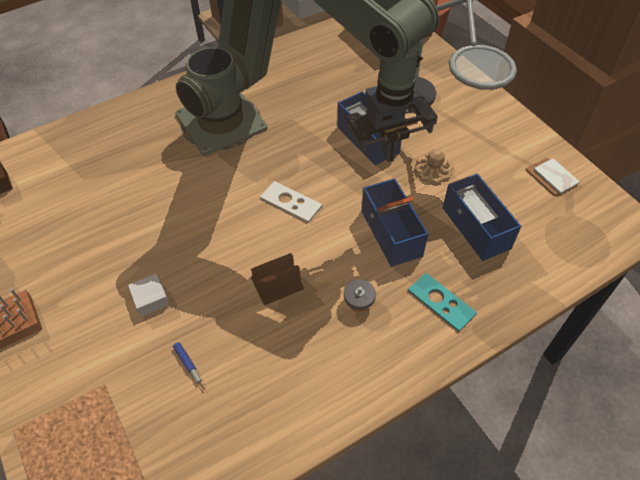

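```bash
cat >> h.py <<'E'
A_=np.radians(169.3); BX=np.array([np.cos(A_),np.sin(A_),0]); BY=np.array([-BX[1],BX[0],0]); Z=np.array([0,0,1.])
def bin2w(x,z,y=0): return np.array([593.4,184,0])+x*BX+y*BY+z*Z
th=1.0
def plate(s,h=7): return bin2w(30+np.cos(th)*s+np.sin(th)*h,58-np.sin(th)*s+np.cos(th)*h)
yt=np.cos(th)*BX-np.sin(th)*Z
Rg=np.c_[BY,yt,np.cross(BY,yt)]
RPYg=Ro.from_matrix(Rg).as_euler('xyz',degrees=True)
E
python3 -c "
from h import *
print(RPYg,plate(-70),plate(-150),plate(-190),Rg)
go(plate(-190)+[0,0,30],[-90,0,-100.7])"
```

```text
[-122.70422049    0.         -100.7       ] [595.29729218 183.64150292 120.68508508] [637.76992896 175.61621489 188.00276386] [659.00624735 171.60357087 221.66160325] [[-0.18566662 -0.53090796  0.82684016]
 [-0.9826128   0.1003161  -0.15623307]
 [ 0.         -0.84147098 -0.54030231]]
delta [13.18 -3.61 -0.28] twist [-0.9 90.   0.2] now [530.5 199.  214. ] [-89.6  -0.7 -10.7] q [ 19.  17.  91.   0.  71. -60.] F [0.5 1.  0. ] t 6.3 w 0.3
```

```bash
python3 -m pendant '[{"delta_pos":[2,-1.5,0],"twist":[0,8,0],"grip":0},{"delta_pos":[4,-3,0],"twist":[0,16.5,0],"grip":0},{"delta_pos":[6,-3.6,0],"twist":[0,25,0],"grip":10},{"delta_pos":[8,-3.6,0],"twist":[0,33.5,0],"grip":30},{"delta_pos":[9,-3.6,0],"twist":[0,42,0],"grip":60}]'
python3 -c "
from h import *
go(plate(-190)+[0,0,30],[-90,0,-100.7])"
```

```text
time_s: 6.8
ee_pos: [616.9, 180.7, 242.6]
ee_rot: [-90.0, -0.0, -53.1]
force: [-0.1, 0.2, -0.3]
gripper_width: 21.8
delta [ 3.26 -0.9   2.83] twist [-0.  47.6  0. ] now [616.9 180.7 242.6] [-90.   -0.  -53.1] q [ 15.  24.  77.  -0.  79. -22.] F [-0.1  0.2 -0.3] t 6.8 w 21.8
```

```bash
python3 -m pendant '[{"delta_pos":[0.6,-0.2,0.5],"twist":[0,8.5,0],"grip":60},{"delta_pos":[1.2,-0.4,1],"twist":[0,17,0],"grip":60},{"delta_pos":[2,-0.6,1.8],"twist":[0,25.5,0],"grip":60},{"delta_pos":[2.6,-0.8,2.3],"twist":[0,34,0],"grip":60},{"delta_pos":[3.2,-0.9,2.8],"twist":[0,42.5,0],"grip":60}]'
python3 -c "
from h import *
go(plate(-180),RPYg)"
```

```text
time_s: 7.3
ee_pos: [657.4, 172.5, 251.6]
ee_rot: [-90.0, -0.0, -95.6]
force: [-0.4, 0.2, -0.6]
gripper_width: 54.7
delta [ 0.02  3.84 -0.37] twist [-32.7   5.    1.5] now [657.4 172.5 251.6] [-90.   -0.  -95.6] q [14. 27. 70.  0. 82. 19.] F [-0.4  0.2 -0.6] t 7.3 w 54.7
```

```bash
python3 -m pendant '[{"delta_pos":[0,0.8,0],"twist":[-8,1.2,0.4],"grip":60},{"delta_pos":[0,1.6,0],"twist":[-16,2.5,0.8],"grip":60},{"delta_pos":[0,2.4,-0.2],"twist":[-24,3.7,1.1],"grip":60},{"delta_pos":[0,3.2,-0.3],"twist":[-32,4.9,1.5],"grip":60},{"delta_pos":[0,3.8,-0.4],"twist":[-32.7,5,1.5],"grip":60}]'
python3 -c "
from h import *
p,d,W=show('scene','s5',4,(330,100,480,250))
go(plate(-70),RPYg)
print(proj('scene',[plate(-100)]))"
```

```text
time_s: 7.8
ee_pos: [654.7, 171.5, 206.5]
ee_rot: [-123.2, -0.2, -100.5]
force: [0.1, -0.3, -1.4]
gripper_width: 54.8
delta [-0.11 10.53 -0.24] twist [0.4 0.1 0.3] now [653.7 172.  207.5] [-1.231e+02 -1.000e-01 -1.005e+02] q [  9.  47.  47.  11. 117.  22.] F [-0.4  0.3 -1.3] t 7.85 w 54.7
[[399.59012734 201.67151248]]
```

View pics/s5.png

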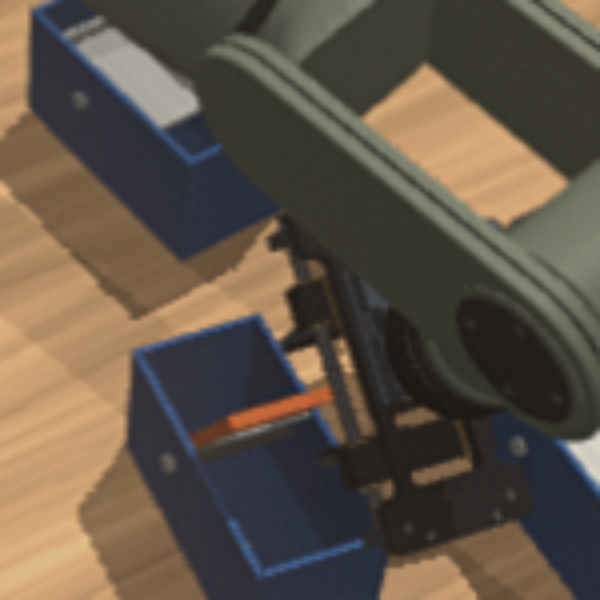

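```bash
python3 -m pendant '[{"delta_pos":[-0.1,2,-0.2],"twist":[0.4,0,0.3],"grip":60},{"delta_pos":[-0.1,4,-0.2],"twist":[0.4,0,0.3],"grip":60},{"delta_pos":[-0.1,6,-0.2],"twist":[0.4,0,0.3],"grip":60},{"delta_pos":[-0.1,8,-0.2],"twist":[0.4,0,0.3],"grip":60},{"delta_pos":[-0.1,9,-0.2],"twist":[0.4,0,0.3],"grip":60}]'
python3 -c "
from h import *
p,d,W=show('scene','s6',4,(330,100,480,250))
go(plate(-70),RPYg)"
```

```text
time_s: 8.35
ee_pos: [602.0, 183.5, 140.5]
ee_rot: [-122.2, 0.3, -100.4]
force: [0.4, 0.4, -0.4]
gripper_width: 54.7
delta [0.11 1.93 0.5 ] twist [-0.4  0.4 -0.1] now [601.5 183.5 139.7] [-122.3    0.3 -100.4] q [ 10.  43.  65.  11. 103.  20.] F [-0.9  0.8 -0.9] t 8.4 w 54.5
```

View pics/s6.png

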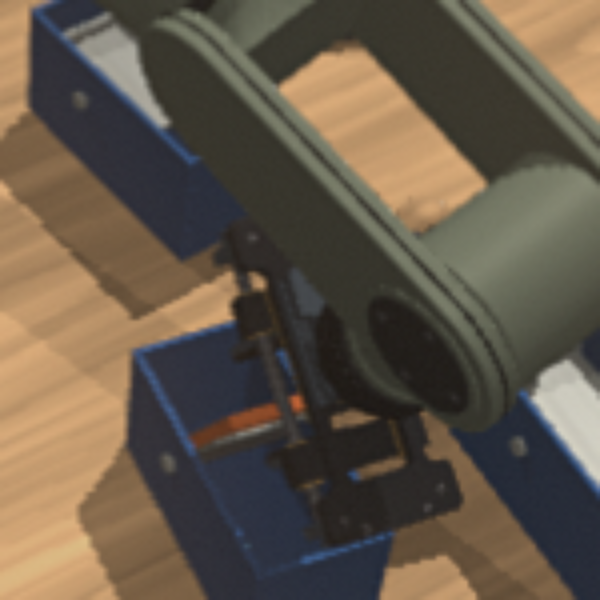

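```bash
python3 -m pendant '[{"delta_pos":[0.1,0.7,0.4],"twist":[-0.4,0.4,0],"grip":60},{"delta_pos":[0.1,1.4,0.5],"twist":[-0.4,0.4,0],"grip":60},{"delta_pos":[0.1,1.9,0.5],"twist":[-0.4,0.4,0],"grip":60},{"delta_pos":[0.1,1.9,0.5],"twist":[-0.4,0.4,0],"grip":60},{"delta_pos":[0.1,1.9,0.5],"twist":[-0.4,0.4,0],"grip":30}]' 40
python3 -m pendant '[{"delta_pos":[0,0,0],"twist":[0,0,0],"grip":20},{"delta_pos":[0,0,0],"twist":[0,0,0],"grip":10},{"delta_pos":[0,0,0],"twist":[0,0,0],"grip":0},{"delta_pos":[0,0,0],"twist":[0,0,0],"grip":0},{"delta_pos":[0,0,0],"twist":[0,0,0],"grip":0}]' 40
python3 -c "
from h import *
p,d,W=show('scene','s7',4,(330,100,480,250))
go(plate(-70),RPYg)"
```

```text
time_s: 8.9
ee_pos: [598.1, 183.1, 120.6]
ee_rot: [-122.7, 0.1, -100.9]
force: [0.3, 0.3, -0.2]
gripper_width: 49.1
time_s: 9.4
ee_pos: [597.6, 183.2, 121.0]
ee_rot: [-122.8, 0.1, -100.9]
force: [-2.1, 0.3, 3.3]
gripper_width: 9.6
delta [ 0.    0.15 -0.06] twist [ 0.2 -0.1 -0.2] now [596.6 183.4 121.6] [-1.229e+02  1.000e-01 -1.008e+02] q [ 10.  43.  67.  11. 101.  20.] F [-2.9  0.3  4.1] t 9.45 w 8.1
```

View pics/s7.png

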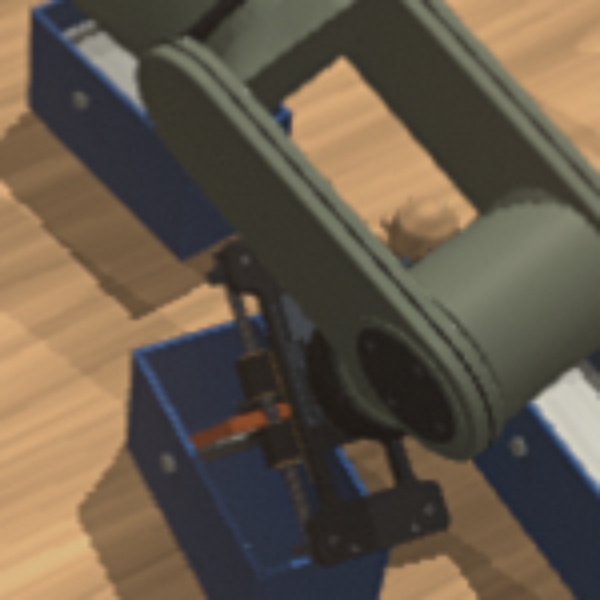

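Gripped: width 8.1 mm, which matches the plate. I'll draw it out along its slope first, then straight up.

```bash
python3 -m pendant '[{"delta_pos":[0,0,0],"twist":[0,0,0],"grip":0},{"delta_pos":[0,-0.6,0],"twist":[0,0,0],"grip":0},{"delta_pos":[0,-1.4,0],"twist":[0,0,0],"grip":0},{"delta_pos":[0,-2.4,-0.3],"twist":[0,0,0],"grip":0},{"delta_pos":[0,-3.5,-0.8],"twist":[0,0,0],"grip":0}]' 45
python3 -m pendant '[{"delta_pos":[0,-2,-1.1],"twist":[0,0,0],"grip":0},{"delta_pos":[0,-4,-2.3],"twist":[0,0,0],"grip":0},{"delta_pos":[0,-6,-3.5],"twist":[0,0,0],"grip":0},{"delta_pos":[0,-8,-4.7],"twist":[0,0,0],"grip":0},{"delta_pos":[0,-10,-6],"twist":[0,0,0],"grip":0}]'
python3 -c "
from h import *
p,d,W=show('scene','s8',3,(300,60,500,260))
go([572+100,20,300],[-90,0,-95])"
```

```text
time_s: 9.95
ee_pos: [610.9, 180.5, 154.0]
ee_rot: [-122.6, 0.0, -100.9]
force: [-0.2, 0.2, -1.0]
gripper_width: 7.6
time_s: 10.45
ee_pos: [614.3, 179.7, 272.3]
ee_rot: [-122.5, 0.1, -100.9]
force: [0.2, -0.0, -1.3]
gripper_width: 7.8
delta [14.62 -6.64  6.02] twist [32.2 -5.7 -1.9] now [614.8 180.  276.6] [-122.2    0.3 -100.9] q [ 10.  41.  50.  13. 120.  24.] F [-0.8  1.2  1.3] t 10.5 w 7.9
```

View pics/s8.png

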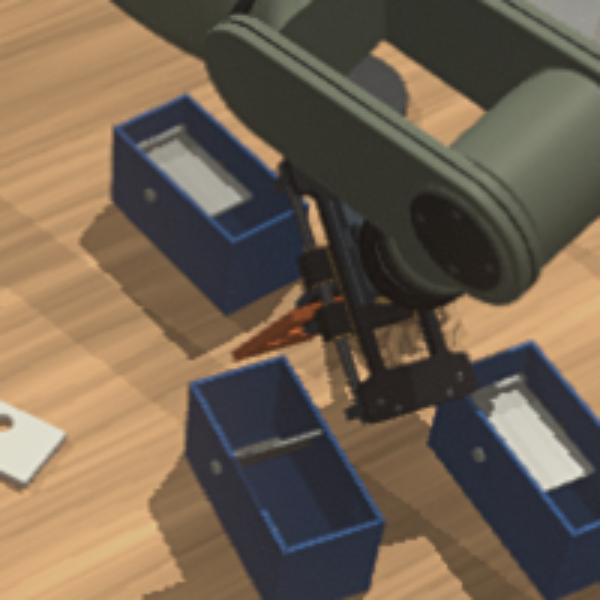

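```bash
python3 -c "
from h import *
go([585,20,270],[-90,0,-95])"
```

```text
delta [16.28  0.44  0.39] twist [32.2 -5.7 -1.9] now [614.8 180.  276.6] [-122.2    0.3 -100.9] q [ 10.  41.  50.  13. 120.  24.] F [-0.8  1.2  1.3] t 10.5 w 7.9
```

```bash
python3 -m pendant '[{"delta_pos":[2.5,0,0],"twist":[6,-1,-0.3],"grip":0},{"delta_pos":[6,0.1,0.1],"twist":[13,-2.2,-0.7],"grip":0},{"delta_pos":[10,0.2,0.2],"twist":[20,-3.5,-1.1],"grip":0},{"delta_pos":[13.5,0.3,0.3],"twist":[27,-4.7,-1.6],"grip":0},{"delta_pos":[16.3,0.4,0.4],"twist":[32.2,-5.7,-1.9],"grip":0}]'
python3 -c "
from h import *
go([572,-127,250],[-90,0,-95])"
```

```text
time_s: 11.0
ee_pos: [583.3, 17.8, 266.5]
ee_rot: [-90.1, -0.2, -94.9]
force: [0.7, 0.4, -1.7]
gripper_width: 7.7
delta [14.52  1.7   0.12] twist [0.1 0.1 0.2] now [583.3  17.8 266.5] [-90.1  -0.2 -94.9] q [ 1. 18. 83. -0. 79.  6.] F [ 0.7  0.4 -1.7] t 11.0 w 7.7
```

```bash
python3 -m pendant '[{"delta_pos":[4,0,0],"twist":[0,0,0],"grip":0},{"delta_pos":[8,0.5,0],"twist":[0,0,0],"grip":0},{"delta_pos":[12,1,0.1],"twist":[0,0,0],"grip":0},{"delta_pos":[14.5,1.7,0.1],"twist":[0,0,0],"grip":0},{"delta_pos":[14.5,1.7,0.1],"twist":[0,0,0],"grip":0}]'
python3 - <<'E'
from h import *
go([572,-127,215],[-90,0,-95])
for n,c in(("scene",(180,130,360,330)),("top",(270,100,470,300))):
    p,d,W=show(n,n+'9',3,c); p=p.astype(int);r,g,b=p[...,0],p[...,1],p[...,2]
    o=(r>90)&(g<.55*r)&(b<.35*r)&(W[...,2]>75)&(abs(W[...,0]-572)<80)&(abs(W[...,1]+127)<60)
    P=W[o]; 
    if len(P)>10: print(n,len(P),np.percentile(P,[2,50,98],axis=0).round(1))
    np.save('P'+n,P)
E
```

```text
time_s: 11.5
ee_pos: [571.4, -128.2, 247.6]
ee_rot: [-90.5, -0.2, -95.2]
force: [0.9, 0.2, -1.4]
gripper_width: 7.6
delta [-0.14  3.26  0.08] twist [ 0.5 -0.2  0.2] now [ 571.4 -128.2  247.6] [-90.5  -0.2 -95.2] q [-14.  19.  84.  -0.  78.  -8.] F [ 0.9  0.2 -1.4] t 11.5 w 7.6
scene 33 [[ 567.5 -158.8  158.6]
 [ 571.1 -143.   210.2]
 [ 575.9 -113.9  282.4]]
```

View pics/scene9.png

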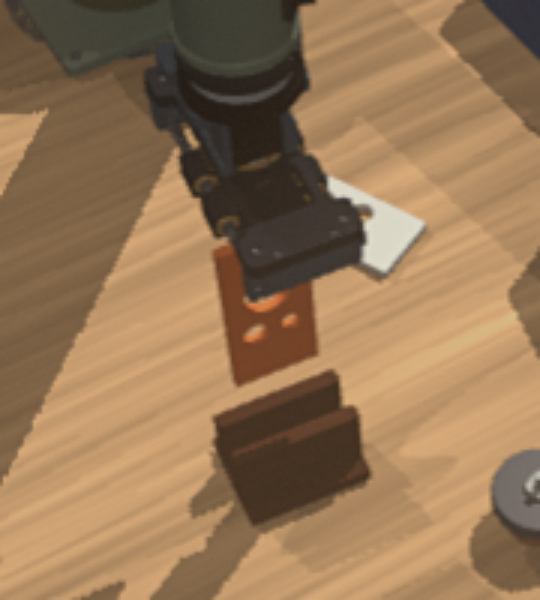

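View pics/top9.png

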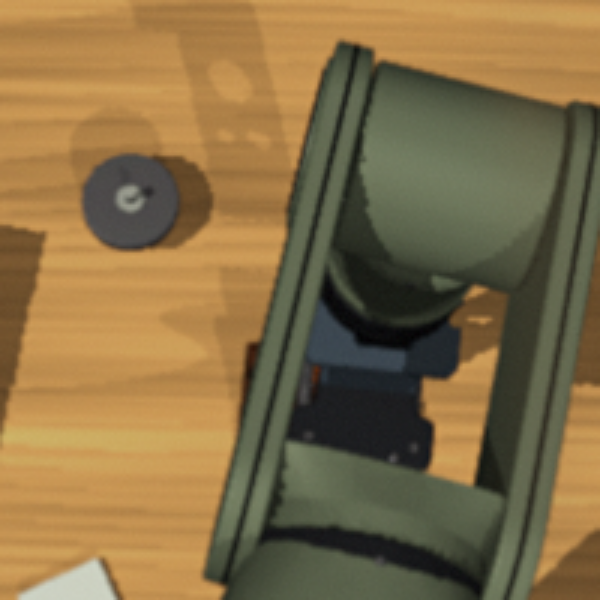

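```bash
python3 - <<'E'
from h import *
i=imaging.camera_info('scene');K=np.array([[i['fx'],0,i['cx']],[0,i['fy'],i['cy']],[0,0,1.]])
px=np.array([[180+237/3,130+385/3],[180+318/3,130+355/3],[180+215/3,130+250/3]])
s=cv2.undistortPoints(px.reshape(-1,1,2),K,np.array([i['k1'],0,0,0,0.])).reshape(-1,2)
C=-i['R'].T@i['t']; D=np.c_[s,np.ones(3)]@i['R']
a=np.radians(-5);ex=np.array([np.cos(a),np.sin(a),0]);ey=np.array([-ex[1],ex[0],0])
p0=np.array([571.4,-128.2,0])+4*ex
for d in D:
    X=C+d*((p0-C)@ex)/(d@ex); print(X.round(1), ((X-p0)@ey).round(1))
p=cv2.cvtColor(cv2.imread('pics/scene9.png'),cv2.COLOR_BGR2RGB)
pp,dd=imaging.grab_frame('scene'); W=cloud('scene',dd); q=pp.astype(int)
m=np.zeros((480,640),bool); m[210:262,248:290]=1
o=m&(q[...,0]>80)&(q[...,1]<.62*q[...,0])&(q[...,2]<.4*q[...,0])&(W[...,2]>110)&(W[...,2]<230)&(abs(W[...,0]-572)<40)
P=W[o]-[572,-127,0]; x=P@ex;y=P@ey;z=P[:,2]
print(o.sum(),np.linalg.lstsq(np.c_[np.ones(len(x)),y,z-170],x,rcond=None)[0],np.percentile(y,[1,99]),np.percentile(z,[1,99]))
go([0,0,0])
E
```

```text
[ 572.7 -159.2  131.9] -30.8
[578.2 -96.2 128.8] 32.4
[ 572.7 -159.2  286.3] -30.8
661 [3.18266506e+00 2.23032688e-04 3.11125720e-03] [-29.39546982  31.57955302] [133.93705627 225.06119803]
delta [ -7.5   25.31 -57.91] twist [0. 0. 0.] now [ 572.4 -124.5  248.7] [-90.4  -0.1 -95. ] q [-13.  18.  84.  -0.  78.  -8.] F [ 0.1  0.4 -1.1] t 11.65 w 7.9
```

```bash
python3 -m pendant '[{"delta_pos":[0.2,1.5,0],"twist":[0.4,0,0],"grip":0},{"delta_pos":[0.2,3,0],"twist":[0.4,0,0],"grip":0},{"delta_pos":[0.2,4.3,0],"twist":[0.4,0,0],"grip":0},{"delta_pos":[0.2,5.3,0],"twist":[0.4,0,0],"grip":0},{"delta_pos":[0.2,5.5,0],"twist":[0.4,0,0],"grip":0}]'
python3 - <<'E'
from h import *
p,d,W=show('scene','s10',4,(200,170,340,310)); q=p.astype(int)
go([572,-127,132],[-90,0,-95])
a=np.radians(-5);ex=np.array([np.cos(a),np.sin(a),0]);ey=np.array([-ex[1],ex[0],0])
m=np.zeros((480,640),bool); m[210:290,240:300]=1
o=m&(q[...,0]>80)&(q[...,1]<.62*q[...,0])&(q[...,2]<.4*q[...,0])&(W[...,2]>80)&(W[...,2]<170)&(abs(W[...,0]-572)<40)
P=W[o]-[572,-127,0]; x=P@ex;y=P@ey;z=P[:,2]
print(o.sum(),np.linalg.lstsq(np.c_[np.ones(len(x)),y,z-100],x,rcond=None)[0],np.percentile(y,[1,99]),np.percentile(z,[1,99]))
E
```

```text
time_s: 12.15
ee_pos: [571.0, -126.2, 192.2]
ee_rot: [-90.2, -0.1, -94.9]
force: [0.4, 0.7, -1.1]
gripper_width: 7.5
delta [0.04 6.07 0.1 ] twist [0.2 0.1 0.1] now [ 571.3 -126.4  192.7] [-90.2  -0.1 -94.9] q [-14.  20.  90.  -0.  70.  -9.] F [-0.2 -0.1 -1.2] t 12.2 w 7.8
562 [ 2.33426740e+00 -3.04178429e-03  1.99133115e-03] [-30.55088024  31.2280997 ] [ 81.23309491 167.19500103]
```

View pics/s10.png

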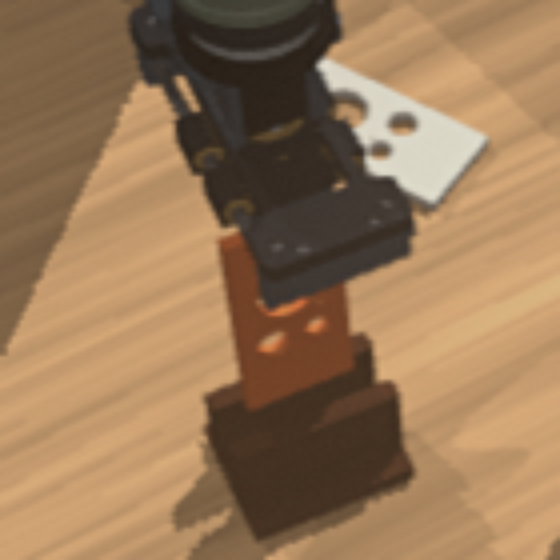

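```bash
python3 -m pendant '[{"delta_pos":[0,0.8,0.15],"twist":[0,0,0],"grip":0},{"delta_pos":[0,1.8,0.15],"twist":[0,0,0],"grip":0},{"delta_pos":[0,2.8,0.15],"twist":[0,0,0],"grip":0},{"delta_pos":[0,3.8,0.15],"twist":[0,0,0],"grip":0},{"delta_pos":[0,4.6,0.15],"twist":[0,0,0],"grip":0}]'
python3 -m pendant '[{"delta_pos":[0,0.5,0],"twist":[0,0,0],"grip":0},{"delta_pos":[0,0.9,0],"twist":[0,0,0],"grip":0},{"delta_pos":[0,1.2,0],"twist":[0,0,0],"grip":0},{"delta_pos":[0,1.3,0],"twist":[0,0,0],"grip":0},{"delta_pos":[0,1.3,0],"twist":[0,0,0],"grip":0}]'
```

```text
time_s: 12.7
ee_pos: [572.5, -127.1, 146.2]
ee_rot: [-90.2, -0.1, -94.9]
force: [0.8, 0.1, -1.1]
gripper_width: 7.9
time_s: 13.2
ee_pos: [572.9, -127.2, 134.6]
ee_rot: [-90.1, -0.1, -94.9]
force: [-0.2, -0.4, -1.2]
gripper_width: 7.7
```

```bash
python3 -m pendant '[{"delta_pos":[0,0.1,0],"twist":[0,0,0],"grip":0},{"delta_pos":[0,0.2,0],"twist":[0,0,0],"grip":0},{"delta_pos":[0,0.3,0],"twist":[0,0,0],"grip":0},{"delta_pos":[0,0.3,0],"twist":[0,0,0],"grip":0},{"delta_pos":[0,0.3,0],"twist":[0,0,0],"grip":0}]'
python3 -m pendant '[{"delta_pos":[0,0.1,0],"twist":[0,0,0],"grip":0},{"delta_pos":[0,0.2,0],"twist":[0,0,0],"grip":0},{"delta_pos":[0,0.2,0],"twist":[0,0,0],"grip":0},{"delta_pos":[0,0.2,0],"twist":[0,0,0],"grip":0},{"delta_pos":[0,0.2,0],"twist":[0,0,0],"grip":0}]'
python3 -c "
from h import *
p,d,W=show('scene','s11',4,(200,170,340,310))
go([572,-127,130],[-90,0,-95])"
```

```text
time_s: 13.7
ee_pos: [572.8, -127.2, 131.5]
ee_rot: [-90.1, -0.1, -94.9]
force: [-0.1, -0.0, -2.1]
gripper_width: 8.1
time_s: 14.2
ee_pos: [573.0, -127.2, 130.3]
ee_rot: [-90.0, -0.1, -94.9]
force: [-1.7, 0.2, 4.9]
gripper_width: 7.9
delta [-0.01  0.03 -0.1 ] twist [0.  0.1 0.1] now [ 573.  -127.2  130.3] [-90.   -0.1 -94.9] q [-14.  23.  95.  -0.  62.  -9.] F [-1.5  0.7  5.6] t 14.25 w 7.7
```

View pics/s11.png

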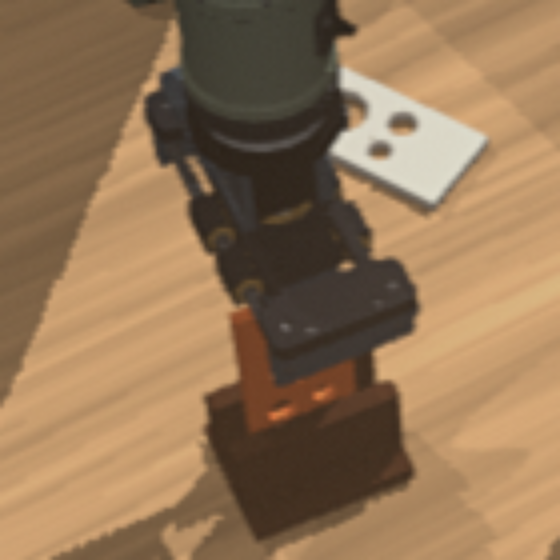

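The plate has bottomed in the slot: contact is at TCP z about 130, as predicted, with about 6 N upward. Releasing.

```bash
python3 -m pendant '[{"delta_pos":[0,-0.1,0],"twist":[0,0,0],"grip":8},{"delta_pos":[0,-0.1,0],"twist":[0,0,0],"grip":12},{"delta_pos":[0,-0.1,0],"twist":[0,0,0],"grip":20},{"delta_pos":[0,-0.1,0],"twist":[0,0,0],"grip":30},{"delta_pos":[0,-0.1,0],"twist":[0,0,0],"grip":45}]'
python3 -m pendant '[{"delta_pos":[0,0,0],"twist":[0,0,0],"grip":60},{"delta_pos":[0,0,0],"twist":[0,0,0],"grip":80},{"delta_pos":[0,0,0],"twist":[0,0,0],"grip":100},{"delta_pos":[0,0,0],"twist":[0,0,0],"grip":100},{"delta_pos":[0,0,0],"twist":[0,0,0],"grip":100}]'
python3 -c "
from h import *
p,d,W=show('scene','s12',4,(200,170,340,310))
go([572,-127,130],[-90,0,-95])"
```

```text
time_s: 14.75
ee_pos: [572.8, -127.2, 130.3]
ee_rot: [-90.1, -0.1, -94.9]
force: [0.5, 0.1, 0.5]
gripper_width: 31.6
time_s: 15.25
ee_pos: [572.8, -127.2, 130.5]
ee_rot: [-90.1, -0.1, -94.9]
force: [-0.7, -0.1, -0.5]
gripper_width: 71.5
delta [-0.01  0.05 -0.09] twist [0.1 0.1 0.1] now [ 572.8 -127.2  130.5] [-90.1  -0.1 -94.9] q [-14.  23.  95.  -0.  62.  -9.] F [-0.4 -0.5  0.4] t 15.3 w 75.6
```

View pics/s12.png

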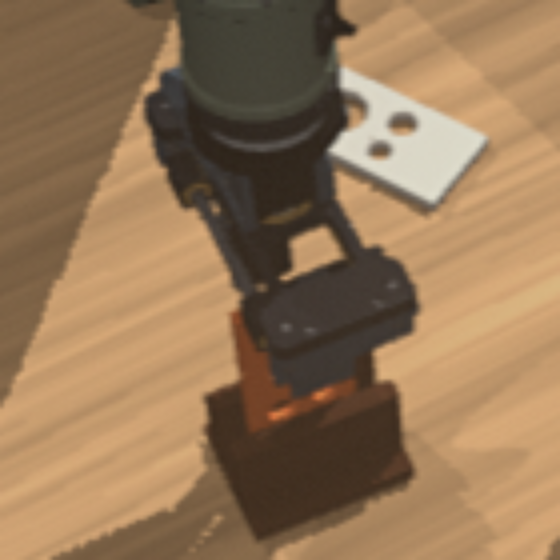

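The plate stays upright with the fingers open. I'll wait for the full opening, then retract straight up.

```bash
python3 -m pendant '[{"delta_pos":[0,0,0],"twist":[0,0,0],"grip":100},{"delta_pos":[0,0,0],"twist":[0,0,0],"grip":100},{"delta_pos":[0,-1,0],"twist":[0,0,0],"grip":100},{"delta_pos":[0,-2.5,0],"twist":[0,0,0],"grip":100},{"delta_pos":[0,-4,0],"twist":[0,0,0],"grip":100}]'
python3 -m pendant '[{"delta_pos":[0,-3,0],"twist":[0,0,0],"grip":100},{"delta_pos":[0,-7,0],"twist":[0,0,0],"grip":100},{"delta_pos":[0,-11,0],"twist":[0,0,0],"grip":100},{"delta_pos":[0,-15,0],"twist":[0,0,0],"grip":100},{"delta_pos":[0,-15,0],"twist":[0,0,0],"grip":100}]'
python3 -m pendant '[{"delta_pos":[0,0,-3],"twist":[0,0,0],"grip":100},{"delta_pos":[0,0,-7],"twist":[0,0,0],"grip":100},{"delta_pos":[0,0,-11],"twist":[0,0,0],"grip":100},{"delta_pos":[0,0,-15],"twist":[0,0,0],"grip":100},{"delta_pos":[0,0,-15],"twist":[0,0,0],"grip":100}]'
python3 - <<'E'
from h import *
p,d,W=show('scene','s13'); p2,d2,W2=show('top','t13')
go([572,-127,130],[-90,0,-95])
q=p.astype(int)
a=np.radians(-5);ex=np.array([np.cos(a),np.sin(a),0]);ey=np.array([-ex[1],ex[0],0])
o=(q[...,0]>80)&(q[...,1]<.62*q[...,0])&(q[...,2]<.4*q[...,0])&(W[...,2]>75)&(W[...,2]<180)&(abs(W[...,0]-572)<60)&(abs(W[...,1]+127)<60)
P=W[o]-[572,-127,0]; x=P@ex;y=P@ey;z=P[:,2]
print(o.sum(),np.linalg.lstsq(np.c_[np.ones(len(x)),y,z-100],x,rcond=None)[0],np.percentile(y,[1,99]),np.percentile(z,[1,99]))
# bystanders changes
W0=cloud('top',np.load('top0.npy')); W0s=cloud('scene',np.load('scene0.npy'))
P0=np.load('top0p.npy').astype(int);S0=np.load('scene0p.npy').astype(int)
for nm,(u,v) in dict(oct=(132,272),vise=(489,200),block=(497,287),wheel=(313,167)).items():
    s=(slice(v-35,v+35),slice(u-35,u+35)); A,B=W0[s],W2[s]
    for lo in (8,):
        print(nm,A[A[...,2]>lo].mean(0).round(1),B[B[...,2]>lo].mean(0).round(1))
E
```

```text
time_s: 15.8
ee_pos: [573.0, -127.1, 171.5]
ee_rot: [-90.1, -0.1, -94.9]
force: [0.7, 0.2, 0.4]
gripper_width: 91.0
time_s: 16.3
ee_pos: [575.5, -127.4, 327.9]
ee_rot: [-89.3, -0.2, -94.9]
force: [0.4, -0.0, -0.1]
gripper_width: 91.2
time_s: 16.8
ee_pos: [419.2, -113.1, 321.3]
ee_rot: [-90.2, -0.1, -95.0]
force: [1.1, 0.7, -0.5]
gripper_width: 91.0
delta [-0.02 19.13 14.91] twist [-0.   0.   0.1] now [ 423.5 -113.9  321.3] [-90.   -0.1 -95. ] q [-16.   3.  94.  -0.  83. -11.] F [0.2 0.4 0.7] t 16.9 w 91.1
626 [ 4.40997014e+00 -2.15583226e-03 -2.76117268e-03] [-30.93159074  30.23954122] [ 75.87324943 166.04122903]
oct [472.8 396.   39.5] [472.  392.   50.4]
vise [ 629.2 -364.5   90.6] [ 633.5 -372.9   64.6]
block [ 454.5 -389.7   51.8] [ 430.9 -260.1  420.5]
wheel [703.7   7.1  71.8] [702.2   7.2  77.3]
```

View pics/s13.png

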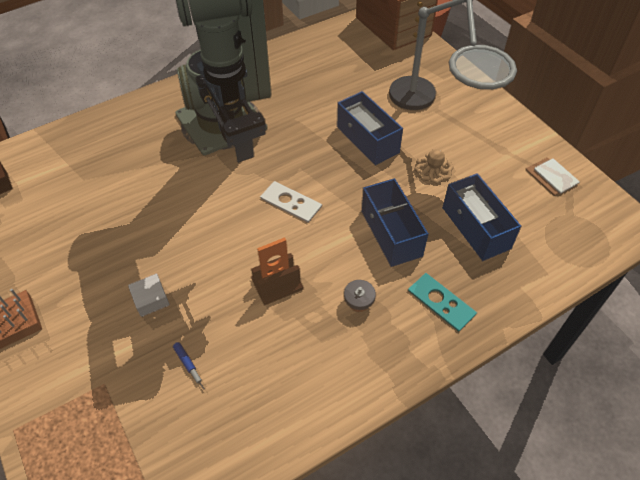

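View pics/t13.png

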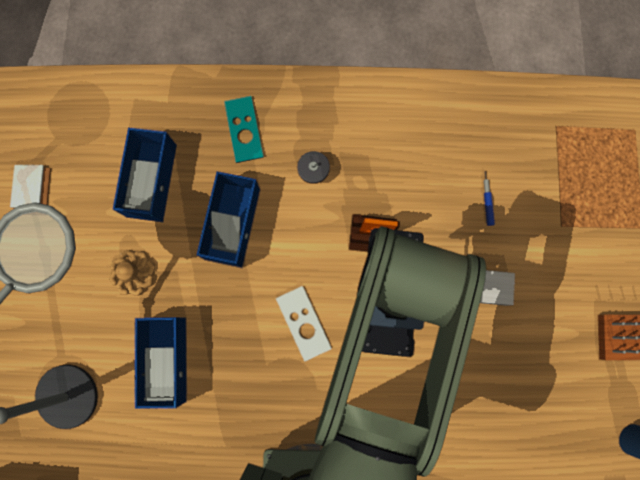

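The scene view shows the plate standing upright in the rack at about (272,265), with the robot clear. In both pictures the octopus, pin vise, block and wheel are at the same pixels as at the start. One hold to settle, then I hand in.

```bash
python3 -m pendant '[{"delta_pos":[0,0,0],"twist":[0,0,0],"grip":100},{"delta_pos":[0,0,0],"twist":[0,0,0],"grip":100},{"delta_pos":[0,0,0],"twist":[0,0,0],"grip":100},{"delta_pos":[0,0,0],"twist":[0,0,0],"grip":100},{"delta_pos":[0,0,0],"twist":[0,0,0],"grip":100}]'
python3 -c "
from h import *
print(job.job_done())"
```

```text
time_s: 17.4
ee_pos: [424.1, -113.9, 320.5]
ee_rot: [-90.1, -0.1, -94.9]
force: [-0.3, 0.2, -0.9]
gripper_width: 91.2
the job is handed in; nothing more can be done
None
```

The orange template is standing upright on its own in the rack's slot, and I handed the job in at about 17.4 s.

- **Pressing:** I pressed the near end down to the floor's stop. The vertical force rose from about 7 N to about 31 N at a nearly constant height. The far edge then stayed up, at about z = 145 mm, when I let go.
- **Grasp and placing:** I took the template by its raised edge (width read 8 mm), drew it out and lowered it into the slot until it touched the floor. I then released it and moved the arm clear.
- **Last checks:** It measures vertical to within 0.2°. Across the rack it spans y = -31 to +30 mm, inside the ±50 mm slot, and its top reads z ≈ 166 mm against 162 mm expected, about the depth noise.
- **Bystanders:** By eye, all four sit at the same pixels as before in both pictures. My depth-average check moved by a few millimetres in plan for the octopus, pin vise and wheel, and clearly disagreed for the bench block. I put that down to the arm covering the block in the top view and to depth noise, so it confirms nothing for the block. There the pictures are the only evidence.

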